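# Fill the contactor kit tray and slide it to dispatch

## Task

Put the three contactors into the kit tray, one in each pocket, front face up and standing right down on the pocket floor; lower each one into its pocket before letting go rather than letting it fall in from above the rim. Then, with all three in, slide the tray along the desk, without lifting it, until its grey body lies inside the green taped outline, lined up with it. Leave the bin, tape roll and screwdriver alone.

Things in the scene. Friction and masses are not known exactly. Their poses are not given: they have to be found in the camera images.
- contactor_1: Contactor, a box-shaped part standing front face up: 45 (its x) by 62 (its y) by 80 mm tall. Black lower half 44 mm high; white upper half 36 mm high, stepped in to 45 by 44 mm, small blue patch on top. About 0.16 kg. Origin: centre of its underside, z up. All three are alike; a half turn makes no difference. Starts standing on the desk.
- contactor_2: Contactor, a box-shaped part standing front face up: 45 (its x) by 62 (its y) by 80 mm tall. Black lower half 44 mm high; white upper half 36 mm high, stepped in to 45 by 44 mm, small blue patch on top. About 0.16 kg. Origin: centre of its underside, z up. All three are alike; a half turn makes no difference. Starts standing on the desk.
- contactor_3: Contactor, a box-shaped part standing front face up: 45 (its x) by 62 (its y) by 80 mm tall. Black lower half 44 mm high; white upper half 36 mm high, stepped in to 45 by 44 mm, small blue patch on top. About 0.16 kg. Origin: centre of its underside, z up. All three are alike; a half turn makes no difference. Starts standing on the desk.
- tray: Loose grey tray, 64 (x) by 232 (y) mm, rim 40 mm high, floor and walls 4 mm, 0.3 kg. Three open pockets in a row along y, each 56 (x) by 72 (y) mm inside, 36 deep. An upright orange grip tongue juts from each end: 14 mm thick (x), 46 long (y), 15 to 60 mm above the desk. Origin: centre of its underside, z up. Starts inside the yellow outline; its two ends are alike.
- tray_cell_a (a point): Centre of the floor of the pocket at the tray's -y end (its axes are the tray's).
- tray_cell_b (a point): Centre of the floor of the tray's middle pocket.
- tray_cell_c (a point): Centre of the floor of the pocket at the tray's +y end.
- tray_grip_a (a point): Middle of the orange tongue at the tray's -y end, 142 mm from the tray's centre and 50 mm above its underside; pinch it across the tray's x.
- tray_grip_b (a point): Middle of the orange tongue at the tray's +y end, likewise.
- green_mark: Green taped outline flat on the desk, the dispatch place: opening 94 mm (x) by 262 mm (y) inside 12 mm wide tape, 15 mm larger than the tray's grey body on every side. The tongues may lie over the tape. Origin at its centre on the desk, x and y along its sides.
- yellow_mark: Yellow taped outline of the same size, the packing place where the tray starts.
- green_bin: Bystander: empty open green bin, 140 by 110 by 70 mm, origin at the centre of its underside.
- tape_roll: Bystander: brown tape roll lying flat, 104 mm across, 48 mm high, origin at the centre of its underside.
- screwdriver: Bystander: screwdriver lying on the desk along its x, about 200 mm long, origin under its middle.
Mind the look-alikes: they are no part of the job. Leave any purple look-alike of the contactor_3 alone.

How it is judged (in metres and radians):
On the way, in this order (a step that is already met when the one before it is completed fails the run):
1. all three contactors stand in the tray's pockets, one in each, let go (x of contactor_1 in the frame of tray between -0.012 and 0.012 m and y of contactor_1 in the frame of tray between -0.09 and 0.09 m and z of each of contactor_1, contactor_2, contactor_3 in the frame of tray below 0.01 m and angle between each of contactor_1, contactor_2, contactor_3's own z axis and vertical below 0.15 rad and contact force between the fingers and contactor_1 below 0.1 N and x of contactor_2 in the frame of tray between -0.012 and 0.012 m and y of contactor_2 in the frame of tray between -0.09 and 0.09 m and contact force between the fingers and contactor_2 below 0.1 N and x of contactor_3 in the frame of tray between -0.012 and 0.012 m and y of contactor_3 in the frame of tray between -0.09 and 0.09 m and contact force between the fingers and contactor_3 below 0.1 N), for 0.2 s.
2. the tray lies inside the green outline with the three contactors in it (all of step 1 and x of tray_grip_a in the frame of green_mark between -0.02 and 0.02 m and x of tray_grip_b in the frame of green_mark between -0.02 and 0.02 m and y of tray in the frame of green_mark between -0.018 and 0.018 m), for 0.2 s.
At the end, for the whole second after the job is handed in: Each contactor stands upright (0.15 rad) on its own pocket's floor (underside within 10 mm above the tray's, 12 mm off its centre line); the tray is flat on the desk, within 18 mm of the green outline's centre lengthwise, both grip points within 20 mm of its centre line; all let go and at rest (all of step 2 and linear speed of each of contactor_1, contactor_2, contactor_3, tray below 0.02 m/s and height (world z) of tray below 0.004 m and contact force between the fingers and tray below 0.1 N); the robot touches nothing.
It fails at once if the tray is lifted: its origin more than 12 mm above the desk (height (world z) of tray above 0.012 m).
It fails at once if a contactor falls freely, faster than 0.8 m/s (a fall of over 30 mm) ((linear speed of contactor_1 above 0.8 m/s and contact force between the fingers and contactor_1 below 0.05 N) or (linear speed of contactor_2 above 0.8 m/s and contact force between the fingers and contactor_2 below 0.05 N) or (linear speed of contactor_3 above 0.8 m/s and contact force between the fingers and contactor_3 below 0.05 N)).
It fails at once if the bin, tape roll or screwdriver is moved by more than 30 mm (distance of any of green_bin, tape_roll, screwdriver from where it was at the start of the episode above 0.03 m).
It also fails if it takes over 72 s, if anything falls off the work surface, if the arm or the gripper's body presses on something with over 40 N, if the wrist force passes 120 N, or if a joint passes its speed limit or range.

## Robot

A 7-joint arm with a two-finger parallel gripper is mounted at the origin on the work surface. World frame = base frame: x ahead of the robot, y to its left, z up, the work surface at z = 0. Lengths are in mm, angles in rad, forces in N, time in s.
With the tool pointing down it reaches from about 375 to 925 mm from the base axis. Payload 3.1 kg.
Tool frame: the origin (TCP) lies at the very end of the fingers, on their centre line; the grasp point (between the pads) lies 19 mm behind it; z points along the fingers, y is the direction in which the jaws open and shut (so a half turn about z gives the same grasp; the last joint's range is limited). The gripper opens to 85 mm and grips with 20 to 120 N. Pads are 22 mm wide; open, the fingers measure 114 mm over their backs; the gripper's body (76 mm by 85 mm) begins 54 mm behind the grasp point. The pads swing forward as they close: fully open they stand 13 mm farther back than shut.
Start: joints at [-1.275, 0.383, 0.044, 1.598, -0.018, 1.161, -0.05], TCP at [249.383, 600.259, 204.769] pointing down, gripper open.
Joint ranges: [-2.61, 2.61], [-0.41, 2.15], [-1.48, 1.57], [0, 2.5], [-1.57, 4.71], [0.05, 1.97], [-2.85, 2.85]. Speed limits (rad/s): [2.79, 2.79, 3.14, 3.14, 3.14, 3.14, 3.14].

## Interface

Orientations are given as a 3x3 rotation matrix whose columns are the frame's x, y, z axes.
In Python, from station import * gives the robot as it stands.
- The arm moves only by the tool step_arm, never from a script. Its argument "rows" is text: rows parted by semicolons, each of 7 numbers parted by spaces: the shift along the world's x, y, z in mm, then the turn, a rotation vector about the world's x, y, z in degrees, then the closure, from 0 (fully open) to 1 (shut). In form: x y z ax ay az fingers; .... A call has 1 to 12 rows; each row shifts and turns the commanded pose from where the row before left it; what a row does not reach is not made up. A row lasts 1/10 s, in which the tool goes at most 50 mm and 8.59 degrees, less where a joint would pass 70% of its speed; a pose out of reach is approached as far as the arm can. A call with a gripper value outside its range is refused whole. The fingers move at their own pace and stop on an object; the grip force is fixed at half the most. Time passes only in rows, so rows that do not move let the fingers close. It gives the time, the measured TCP pose, the force and the opening at its end, in the units of the state.
- get_state(): the state, without advancing time (a new reading comes with each control period).
- get_image(name): name is "scene" or "side" or "wrist"; returns a dict with "frame" (480x640x3 uint8, red, green, blue), "intrinsics" (3x3 intrinsics, pixels), "dist_coeffs" ([k1, k2, p1, p2, k3] as OpenCV has them; the pictures are not rectified), "xyz" and "orientation" of the camera in the world; the wrist camera has in their place "mount" (4x4, takes a point from camera to tool coordinates, whose origin is the TCP and whose axes are the flange's). Camera axes: x right, y down, z forward; pixel columns grow to the right and rows downward; lengths in mm; the calibration is good to about 2 mm. A picture is of the moment at which its call begins: read the wrist's pose just before it. There is no depth.
- close_job(): hands the job in, once; it reports no verdict.
Trained networks look in a picture, given as the dict that the camera call returned (one of the last four; its "shot" number tells which), for a name from the list of things; names that differ only in an ending like _2 or _b are one class to them, and where a whole thing is asked for, a point or a joint stands for the part that bears it (a point fixed in the world has none). Each returns a list of dicts, best first, with "confidence" (0 to 1); they miss things now and then, are a little off and sometimes report something else, mostly with a low value. They report only what shows in the picture. A call takes as long as a camera call. They do not tell look-alikes from the thing itself.
- trace(query, picture): "pixels" (480x640 bool, what is visible of it) and "extent" ([left, top, right, bottom] in pixels, round what is visible of it).
- mark_of(query, picture): "point" ([column, row] in pixels: a listed point, or the origin of a listed thing).
The state is a dict: "time_s": time; "q": joint angles; "qvel": joint speeds; "joint_efforts": joint torques, N m; "position": TCP position; "tool_rot": TCP orientation; "wrist_force": force on the tool from outside, world axes, zero at the start; "wrist_torque": the same for the moment, N m; "grip_width": finger opening in mm.
Only numpy, scipy, OpenCV 4.12 (cv2) and the standard library are available. Lean on these libraries where they do the work, as an engineer would, in place of code of your own. Each camera call takes 0.05 s, during which the arm holds its last target. There are 200 camera calls.

## Working session

There is one attempt and no reset: what is moved stays moved. The work goes in short steps, Python scripts to look and compute and a tool call to move; the robot and the scene stay as the last step left them, time stands still between calls to the robot, and variables do not carry over. Pictures are saved under pics/ and viewed, about 8 in all and at most 12, crops included, and the job is handed in when it is done.

Besides the shell and the picture viewer there is one more tool, called after "Emit:" as name(argument=value, ...) on one line, values as JSON. step_arm: Moves the arm, as the interface text tells. Its arguments: {"type":"object","properties":{"rows":{"type":"string"}},"required":["rows"]}

```bash
mkdir -p pics; ls; cat > h.py <<'E'
from station import *
import numpy as np, cv2
def campose(im, st=None):
    if 'mount' in im:
        M=np.array(im['mount']);R=np.array(st['tool_rot']);p=np.array(st['position'])
        return R@M[:3,:3], R@M[:3,3]+p
    return np.array(im['orientation']),np.array(im['xyz'])
def unproj(im,px,z,st=None):
    R,t=campose(im,st)
    u=cv2.undistortPoints(np.array(px,float).reshape(-1,1,2),np.array(im['intrinsics']),np.array(im['dist_coeffs'],float))[:,0]
    d=np.c_[u,np.ones(len(u))]@R.T
    return t+d*((z-t[2])/d[:,2])[:,None]
def proj(im,P,st=None):
    R,t=campose(im,st)
    return cv2.projectPoints((np.array(P,float).reshape(-1,3)-t)@R,np.zeros(3),np.zeros(3),np.array(im['intrinsics']),np.array(im['dist_coeffs'],float))[0][:,0]
def save(im,n): cv2.imwrite('pics/'+n+'.png',im['frame'][:,:,::-1])
E
python3 - <<'E'
from h import *
for n in ['scene','side']:
    im=get_image(n); save(im,n+'0'); print(n,im['xyz'],np.round(im['orientation'],2).tolist())
    for q in ['contactor_1','tray','green_mark','yellow_mark','tape_roll','screwdriver','green_bin','tray_grip_a','tray_cell_a']:
        for d in mark_of(q,im):
            if d['confidence']>.2: print(q,round(d['confidence'],2),np.round(d['point']),np.round(unproj(im,d['point'],{'tray_grip_a':50,'tray_cell_a':4}.get(q,0)))[0][:2])
E
```

```text
pics
scene [1706.85548042  518.67334666 1004.39809915] [[-0.42, 0.55, -0.72], [0.91, 0.25, -0.34], [-0.01, -0.79, -0.61]]
contactor_1 0.81 [298. 224.] [ 434. -177.]
contactor_1 0.79 [345. 240.] [445. -17.]
contactor_1 0.79 [336. 216.] [346. -92.]
contactor_1 0.63 [402. 253.] [439. 155.]
tray 0.59 [397. 288.] [585. 191.]
tray 0.55 [403. 254.] [439. 158.]
green_mark 0.69 [272. 252.] [ 586. -180.]
yellow_mark 0.73 [397. 288.] [586. 192.]
yellow_mark 0.61 [341. 238.] [445. -30.]
tape_roll 0.57 [490. 270.] [411. 394.]
screwdriver 0.76 [261. 307.] [797. -94.]
screwdriver 0.7 [370. 283.] [594. 121.]
screwdriver 0.64 [404. 252.] [432. 158.]
green_bin 0.6 [234. 204.] [ 420. -412.]
tray_grip_a 0.96 [446. 298.] [624. 329.]
tray_grip_a 0.56 [349. 257.] [575.  51.]
tray_cell_a 0.86 [371. 282.] [595. 123.]
tray_cell_a 0.78 [420. 299.] [606. 260.]
tray_cell_a 0.69 [394. 289.] [595. 187.]
side [ 438.31151014 -933.69727871  968.84969218] [[0.99, -0.06, 0.09], [-0.11, -0.69, 0.71], [0.02, -0.72, -0.69]]
contactor_1 0.96 [270. 266.] [453. -20.]
contactor_1 0.82 [259. 225.] [428. 147.]
contactor_1 0.73 [269. 315.] [ 440. -180.]
contactor_1 0.63 [231. 288.] [350. -87.]
tray 0.73 [315. 209.] [598. 202.]
tape_roll 0.95 [246. 174.] [398. 398.]
screwdriver 0.59 [401. 275.] [792. -83.]
screwdriver 0.22 [273. 264.] [460. -14.]
green_bin 0.93 [260. 407.] [ 409. -419.]
tray_grip_a 0.62 [316. 231.] [581.  53.]
tray_grip_a 0.24 [401. 275.] [ 774. -128.]
tray_cell_a 0.87 [315. 211.] [595. 188.]
tray_cell_a 0.87 [313. 197.] [597. 254.]
tray_cell_a 0.69 [317. 230.] [592. 105.]
```

```bash
python3 - <<'E'
import cv2,numpy as np
a=cv2.imread('pics/scene0.png')[170:340,200:520];b=cv2.imread('pics/side0.png')[150:350,190:460]
a=cv2.resize(a,(560,298),interpolation=3);b=cv2.resize(b,(560,415)); 
cv2.imwrite('pics/c0.png',np.vstack([a[:,:],b[:300]]))
E
```

```text
(no output)
```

View pics/c0.png

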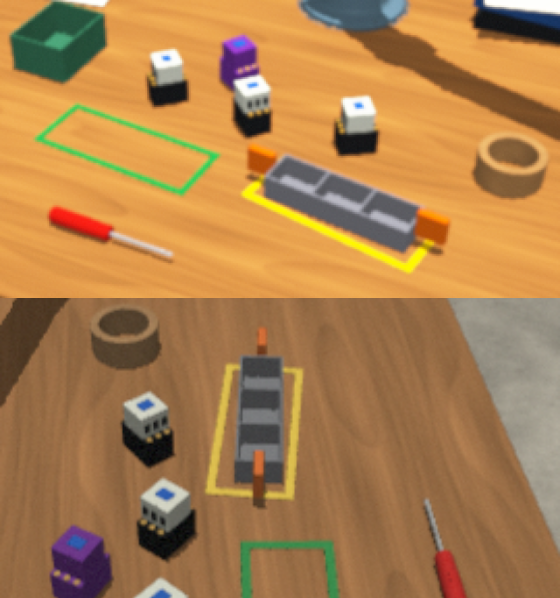

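View pics/scene0.png

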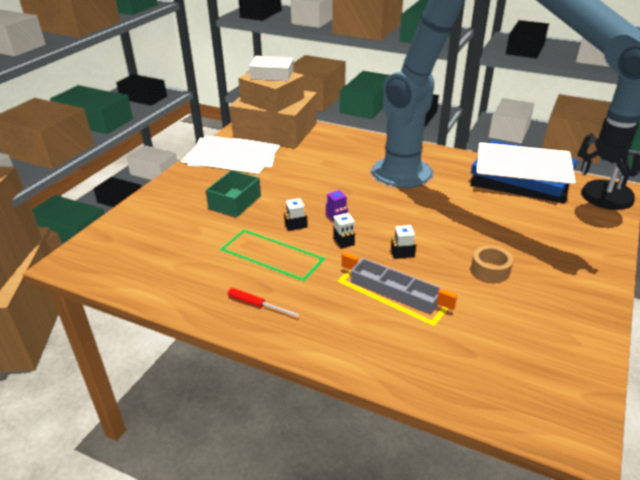

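Contactor look-alikes in the scene picture: (298,224), (345,240) and (402,253) are black and white, so they are the parts. (336,216) is purple, so I leave it alone; the crop confirms this. Next I move the wrist camera over the area.

Emit:
step_arm(rows="0 0 40 0 0 0 0;15 -30 35 0 0 0 0;20 -42 15 0 0 0 0;20 -42 15 0 0 0 0;20 -42 15 0 0 0 0;20 -42 15 0 0 0 0;20 -42 15 0 0 0 0;20 -42 15 0 0 0 0;20 -42 15 0 0 0 0;20 -42 10 0 0 0 0;20 -42 10 0 0 0 0;20 -42 10 0 0 0 0")

```text
time_s: 2.2
position: [464.9, 148.3, 415.6]
tool_rot: [[-0.923, 0.384, 0.001], [0.384, 0.923, 0.001], [-0.0, 0.001, -1.0]]
wrist_force: [1.2, -0.2, -0.1]
grip_width: 85.5
```

```bash
python3 - <<'E'
from h import *
s=get_state(); print(s['time_s'],np.round(s['position']),np.round(s['tool_rot'],3).tolist(),np.round(s['q'],2),s['grip_width'])
im=get_image('wrist');print(np.round(im['mount'],3).tolist(),np.round(im['intrinsics'],1).tolist());save(im,'w0')
print(np.round(unproj(im,[[0,0],[640,0],[640,480],[0,480]],0,s)))
E
```

```text
2.2 [465. 148. 416.] [[-0.923, 0.384, 0.001], [0.384, 0.923, 0.001], [-0.0, 0.001, -1.0]] [-0.83 -0.07  0.42  1.68  0.03  1.52  0.76] 85.52956311396609
[[-0.0, -0.95, -0.313, 81.148], [1.0, -0.0, -0.001, 0.315], [0.001, -0.313, 0.95, -168.66], [0.0, 0.0, 0.0, 1.0]] [[420.5, 0.0, 317.1], [0.0, 420.5, 243.8], [0.0, 0.0, 1.0]]
[[  84. -156.    0.]
 [ 415.  643.    0.]
 [1300.  525.    0.]
 [ 790. -693.    0.]]
```

View pics/w0.png

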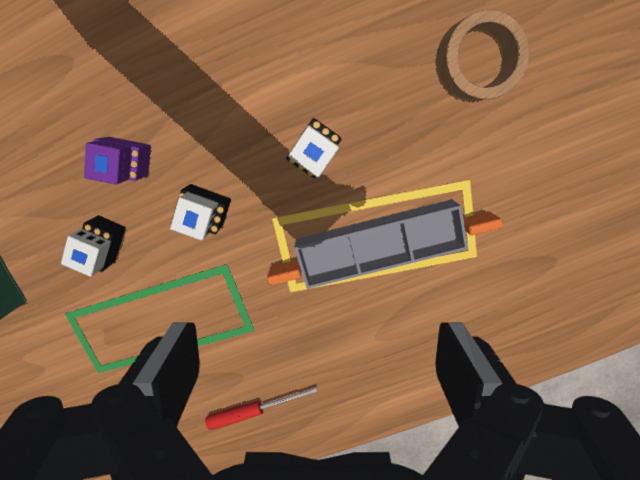

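```bash
python3 - <<'E'
from h import *
s=get_state(); im=get_image('wrist')
f=im['frame'].astype(int)
for q in ['contactor_1','tray','green_mark','yellow_mark','tray_grip_a','tray_cell_a']:
    for d in mark_of(q,im):
        if d['confidence']>.3: print(q,round(d['confidence'],2),np.round(d['point']),np.round(unproj(im,d['point'],{'tray_grip_a':50,'tray_cell_a':4}.get(q,0),s))[0][:2])
hsv=cv2.cvtColor(im['frame'],cv2.COLOR_RGB2HSV)
for nm,lo,hi,z in [('blue',(105,100,60),(125,255,255),80),('green',(45,120,80),(80,255,255),0),('yellow',(24,150,120),(34,255,255),0),('orange',(5,200,120),(14,255,255),60),('white',(0,0,150),(180,50,255),80)]:
    m=cv2.inRange(hsv,lo,hi); n,l,st,c=cv2.connectedComponentsWithStats(m)
    for i in range(1,n):
        if st[i,4]>40:
            ys,xs=np.where(l==i); w=unproj(im,np.c_[xs,ys],z,s)[:,:2].astype(np.float32)
            r=cv2.minAreaRect(w); print(nm,st[i,4],np.round(c[i]),'rect',np.round(r[0]),np.round(r[1]),round(r[2],1))
E
```

```text
contactor_1 0.98 [136. 150.] [348. -84.]
contactor_1 0.95 [317. 136.] [433. 153.]
contactor_1 0.87 [209. 194.] [446. -20.]
contactor_1 0.8 [110. 237.] [ 442. -188.]
tray 0.97 [385. 226.] [590. 194.]
green_mark 0.33 [496. 214.] [636. 350.]
yellow_mark 0.67 [332. 246.] [587. 112.]
tray_grip_a 0.94 [496. 213.] [616. 336.]
tray_grip_a 0.72 [316. 135.] [428. 155.]
tray_grip_a 0.65 [291. 267.] [577.  53.]
tray_cell_a 0.61 [384. 233.] [597. 188.]
tray_cell_a 0.58 [435. 216.] [603. 266.]
tray_cell_a 0.57 [336. 244.] [586. 118.]
blue 215 [319. 142.] rect [436. 156.] [19. 16.] 32.8
blue 216 [107. 158.] rect [347. -89.] [16. 21.] 54.3
blue 179 [197. 212.] rect [453. -18.] [15. 19.] 47.8
blue 150 [ 86. 251.] rect [ 439. -181.] [19. 15.] 42.7
green 2280 [172. 307.] rect [ 591. -178.] [285. 117.] 85.0
yellow 922 [431. 185.] rect [569. 259.] [158.  46.] 78.0
yellow 156 [289. 239.] rect [550.  58.] [ 9. 41.] 78.9
yellow 652 [438. 251.] rect [641. 224.] [200.  36.] 79.5
yellow 116 [303. 278.] rect [616.  52.] [23. 16.] 78.8
white 1166 [319. 142.] rect [436. 156.] [45. 44.] 32.4
white 981 [198. 211.] rect [452. -17.] [43. 44.] 47.0
white 817 [ 87. 251.] rect [ 439. -180.] [44. 44.] 42.8
white 4408 [592. 376.] rect [924. 388.] [189. 105.] 89.9
white 136 [298. 391.] rect [748. -16.] [89.  5.] 88.7
white 3205 [408. 441.] rect [925.  67.] [107. 232.] 0.0
white 42 [532. 478.] rect [1078.  272.] [27.  7.] 61.3
```

```bash
cat >> h.py <<'E'
from scipy.optimize import minimize
def box(x0,x1,y0,y1,z0,z1): return np.array([[x,y,z] for x in(x0,x1) for y in(y0,y1) for z in(z0,z1)],float)
CON=[box(-22.5,22.5,-31,31,0,44),box(-22.5,22.5,-22,22,44,80)]
TRAY=[box(-32,32,-116,116,0,40),box(-7,7,116,162,15,60),box(-7,7,-162,-116,15,60)]
def sil(im,boxes,p,s):
    c,n=np.cos(p[2]),np.sin(p[2]);R=np.array([[c,-n,0],[n,c,0],[0,0,1]]);m=np.zeros((480,640),np.uint8)
    for b in boxes:
        h=cv2.convexHull(proj(im,b@R.T+[p[0],p[1],0],s).astype(np.float32))
        cv2.fillConvexPoly(m,np.round(h*16).astype(int),1,shift=4)
    return m>0
def fit(im,boxes,p0,mask,s):
    def cost(v):
        m=sil(im,boxes,[v[0],v[1],v[2]/100],s); return 1-(m&mask).sum()/(m|mask).sum()
    best=None
    v=np.array([p0[0],p0[1],p0[2]*100])
    r=minimize(cost,v,method='Nelder-Mead',options=dict(initial_simplex=np.array([v,v+[8,0,0],v+[0,8,0],v+[0,0,8]]),xatol=.1,fatol=1e-4))
    return [r.x[0],r.x[1],r.x[2]/100],1-r.fun
E
python3 - <<'E'
from h import *
s=get_state(); im=get_image('wrist');save(im,'w1');print(s['time_s'],np.round(s['position']))
tr=[d for d in trace('contactor_1',im) if d['confidence']>.3]
for (x,y,a) in [(436,156,32.4),(452,-17,47),(439,-180,42.8)]:
    u=proj(im,[[x,y,80]],s)[0]
    for d in tr:
        e=d['extent']
        if e[0]<u[0]<e[2] and e[1]<u[1]<e[3]:
            for k in (0,90):
                p,i=fit(im,CON,[x,y,np.radians(a+k)],d['pixels'],s); print((x,y),k,np.round(p[:2],1),round(np.degrees(p[2]),1),round(i,3))
for d in trace('tray',im):
    if d['confidence']>.3:
        for a in(-8,-12):
            p,i=fit(im,TRAY,[595,192,np.radians(a)],d['pixels'],s);print('tray',np.round(p[:2],1),np.degrees(p[2]),i)
f=im['frame'].astype(int);m=((f[...,0]>120)&(f[...,0]>f[...,1]*2)&(f[...,2]<60)).astype(np.uint8)
n,l,st,c=cv2.connectedComponentsWithStats(m)
for i in range(1,n):
    if st[i,4]>60: print('or',st[i],np.round(c[i]),np.round(unproj(im,c[i],55,s)))
E
```

```text
2.6 [463. 152. 414.]
(436, 156) 0 [435.4 156.6] 33.8 0.925
(436, 156) 90 [434.2 153.5] 128.3 0.688
(452, -17) 0 [452.8 -17.1] 64.1 0.821
(452, -17) 90 [452.2 -17.6] 135.9 0.962
(439, -180) 0 [ 439.8 -181.4] 37.9 0.92
(439, -180) 90 [ 437.6 -177.3] 133.7 0.838
tray [595.6 191.9] -7.873086807471303 0.9519331243469175
tray [595.3 190.6] -7.660421454299786 0.9559748427672956
tray [595. 192.] -8.0 0.0
tray [595. 192.] -12.000000000000002 0.0
or [203 406  57  26 709] [230. 419.] [[ 763. -120.   55.]]
```

Tray fit: (595.5, 191), yaw -7.8°. Contactors: C1 (435.5, 156, 33°), C2 (452, -17, 136.5°), C3 (439, -180.5, 42°). I take C1 first.

Emit:
step_arm(rows="-5 1 -40 0 0 -7 0;-5 1 -40 0 0 -7 0;-5 1 -40 0 0 -7 0;-5 1 -40 0 0 -7 0;-5 0 -40 0 0 -6 0;-3 0 -40 0 0 0 0;0 0 -30 0 0 0 0;0 0 0 0 0 0 0;0 0 0 0 0 0 0")

```text
time_s: 3.65
position: [436.4, 154.6, 145.0]
tool_rot: [[-0.552, 0.834, -0.0], [0.834, 0.552, -0.001], [-0.0, -0.001, -1.0]]
wrist_force: [0.4, 0.9, 0.0]
grip_width: 85.5
```

```bash
python3 - <<'E'
from h import *
s=get_state(); im=get_image('wrist');save(im,'w2');print(s['time_s'],np.round(s['position'],1),np.degrees(np.arctan2(s['tool_rot'][1][1],s['tool_rot'][0][1])))
hsv=cv2.cvtColor(im['frame'],cv2.COLOR_RGB2HSV)
m=cv2.inRange(hsv,(0,0,150),(180,50,255)); n,l,st,c=cv2.connectedComponentsWithStats(m)
for i in range(1,n):
    if st[i,4]>200:
        ys,xs=np.where(l==i); r=cv2.minAreaRect(unproj(im,np.c_[xs,ys],80,s)[:,:2].astype(np.float32)); print(st[i],np.round(r[0],1),np.round(r[1]),round(r[2],1))
E
```

```text
3.65 [436.4 154.6 145. ] 33.48652075728597
[ 454  163  186  204 7737] [569.8 225.8] [135.  54.] 82.4
[280 211  49  11 339] [418.3 167.6] [27.  6.] 33.4
[ 387  337   65   88 1240] [555.6 120.7] [47. 54.] 81.7
[ 178  420   64   51 1524] [454.8 -13.3] [36. 45.] 46.6
```

View pics/w2.png

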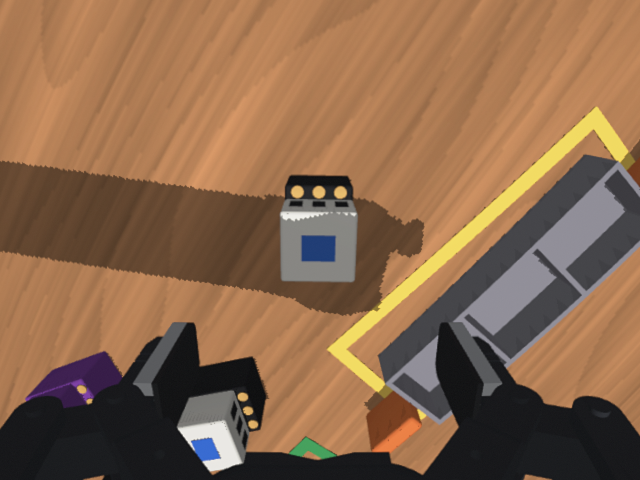

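The picture shows C1 with its top at (318,247), terminals up and down in the image, and squared with the jaws. I descend, grip and lift.

Emit:
step_arm(rows="0 1 -33 0 0 0 0;0 0 -33 0 0 0 0;0 0 -33 0 0 0 0;0 0 0 0 0 0 0;0 0 0 0 0 0 1;0 0 0 0 0 0 1;0 0 0 0 0 0 1;0 0 0 0 0 0 1;0 0 0 0 0 0 1;0 0 0 0 0 0 1")

```text
time_s: 4.7
position: [438.4, 156.3, 48.6]
tool_rot: [[-0.551, 0.835, 0.003], [0.835, 0.551, 0.003], [0.001, 0.004, -1.0]]
wrist_force: [-1.9, -0.5, 8.5]
grip_width: 41.8
```

Emit:
step_arm(rows="0 0 20 0 0 0 1;0 0 40 0 0 0 1;0 0 40 0 0 0 1;10 7 20 0 0 -5 1;20 13 0 0 0 -6 1;25 17 0 0 0 -6 1;25 17 0 0 0 -6 1;25 17 0 0 0 -6 1;25 17 0 0 0 -6 1;23 15 0 0 0 -6 1;12 7 0 0 0 0 1;0 0 0 0 0 0 1")

```text
time_s: 5.9
position: [602.7, 267.1, 166.5]
tool_rot: [[0.13, 0.992, 0.002], [0.992, -0.13, 0.001], [0.001, 0.002, -1.0]]
wrist_force: [-0.8, -0.6, -0.8]
grip_width: 42.4
```

Emit:
step_arm(rows="0 0 0 0 0 0 1;0 0 0 0 0 0 1;0 0 0 0 0 0 1")

```text
time_s: 6.2
position: [600.6, 264.5, 166.1]
tool_rot: [[0.132, 0.991, -0.001], [0.991, -0.132, 0.0], [0.0, -0.001, -1.0]]
wrist_force: [0.3, -0.6, -2.1]
grip_width: 42.0
```

```bash
cat > chk.py <<'E'
from h import *
import sys
s=get_state(); im=get_image('wrist');save(im,sys.argv[1]);print(s['time_s'],np.round(s['position'],1),np.degrees(np.arctan2(s['tool_rot'][1][1],s['tool_rot'][0][1])),s['grip_width'])
for q in ['tray_cell_a','tray_grip_a','contactor_1']:
    for d in mark_of(q,im):
        if d['confidence']>.3: print(q,round(d['confidence'],2),np.round(d['point']),np.round(unproj(im,d['point'],{'tray_grip_a':50,'tray_cell_a':4}.get(q,0),s))[0][:2])
E
python3 chk.py w3
```

```text
6.2 [600.6 264.5 166.1] -7.60214421811091 41.960343671205415
tray_cell_a 0.77 [327. 206.] [608. 267.]
tray_cell_a 0.68 [326. 369.] [588. 114.]
tray_grip_a 0.95 [327. 128.] [615. 330.]
tray_grip_a 0.73 [324. 460.] [577.  50.]
tray_grip_a 0.54 [324. 370.] [589. 146.]
contactor_1 0.77 [315. 259.] [592. 222.]
```

View pics/w3.png

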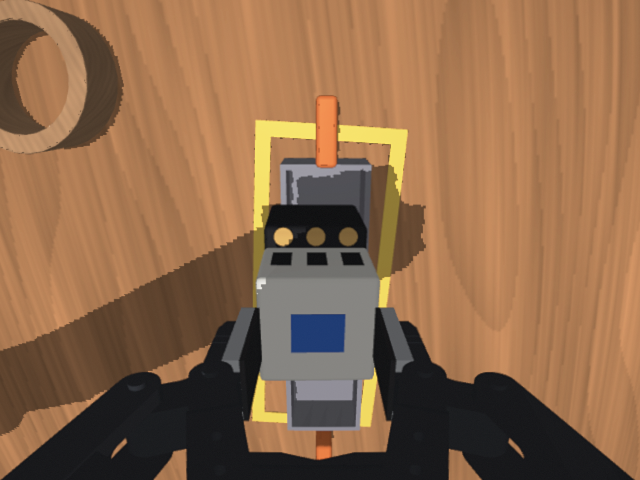

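```bash
python3 - <<'E'
from h import *
s=get_state(); im=get_image('wrist')
m=cv2.inRange(cv2.cvtColor(im['frame'],cv2.COLOR_RGB2HSV),(105,100,60),(125,255,255));n,l,st,c=cv2.connectedComponentsWithStats(m)
i=1+np.argmax(st[1:,4]);print(c[i],unproj(im,c[i],s['position'][2]+33,s),s['position'])
for d in trace('tray',im)[:1]:
    print(d['confidence'])
o=[[327,97],[327,166]];print(unproj(im,o,60,s))
# tray rim side edges at rows 165 and 425
print(unproj(im,[[282,162],[371,162],[289,429],[359,429]],40,s))
E
```

```text
[317.40248139 332.57568238] [[600.62516177 266.86659658 198.98524574]] [601.08966169 265.03908886 165.98524574]
0.88
[[617.82756067 350.18872531  60.        ]
 [612.39481934 307.43720951  60.        ]]
[[581.80114076 311.62225165  40.        ]
 [643.25879442 303.48069275  40.        ]
 [550.73725962  81.5410128   40.        ]
 [612.02562549  73.26041893  40.        ]]
```

Emit:
step_arm(rows="3 0 -15 0 0 0 1;2 0 -30 0 0 0 1;0 0 -30 0 0 0 1;0 0 -20 0 0 0 1;0 0 -8 0 0 0 1;0 0 0 0 0 0 1;0 0 0 0 0 0 1;0 0 0 0 0 0 1")

```text
time_s: 7.3
position: [607.8, 265.8, 64.4]
tool_rot: [[0.132, 0.991, 0.003], [0.991, -0.132, 0.001], [0.002, 0.002, -1.0]]
wrist_force: [0.5, -0.8, -1.7]
grip_width: 42.4
```

Emit:
step_arm(rows="-1 0 -5 0 0 0 1;0 0 -4 0 0 0 1;0 0 -3 0 0 0 1;0 0 0 0 0 0 1;0 0 0 0 0 0 1")

```text
time_s: 7.8
position: [605.6, 265.7, 52.9]
tool_rot: [[0.132, 0.991, -0.0], [0.991, -0.132, 0.001], [0.001, -0.0, -1.0]]
wrist_force: [-3.5, -1.0, 7.8]
grip_width: 42.2
```

Emit:
step_arm(rows="0 0 0 0 0 0 0;0 0 0 0 0 0 0;0 0 0 0 0 0 0;0 0 0 0 0 0 0;0 0 25 0 0 0 0;0 0 40 0 0 0 0;-10 -20 35 0 0 -5 0;-20 -38 0 0 0 -6 0;-22 -40 0 0 0 -6 0;-22 -40 0 0 0 -6 0;-22 -40 0 0 0 -6 0;-22 -40 0 0 0 -6 0")

```text
time_s: 9.0
position: [486.4, 45.6, 150.7]
tool_rot: [[0.68, 0.734, 0.0], [0.734, -0.68, 0.0], [0.0, 0.0, -1.0]]
wrist_force: [0.0, 0.3, 0.3]
grip_width: 85.4
```

Emit:
step_arm(rows="-20 -38 0 0 0 -1 0;-14 -27 0 0 0 0 0;0 0 0 0 0 0 0;0 0 0 0 0 0 0;0 0 0 0 0 0 0")

```text
time_s: 9.5
position: [454.2, -16.5, 151.0]
tool_rot: [[0.688, 0.726, 0.001], [0.726, -0.688, 0.0], [0.001, 0.001, -1.0]]
wrist_force: [0.4, 0.1, 0.5]
grip_width: 85.2
```

```bash
cat > top.py <<'E'
from h import *
import sys
s=get_state(); im=get_image('wrist');save(im,sys.argv[1]);print(s['time_s'],np.round(s['position'],1),np.degrees(np.arctan2(s['tool_rot'][1][1],s['tool_rot'][0][1])))
m=cv2.inRange(cv2.cvtColor(im['frame'],cv2.COLOR_RGB2HSV),(105,100,60),(125,255,255));n,l,st,c=cv2.connectedComponentsWithStats(m)
for i in range(1,n):
    if st[i,4]>100:
        ys,xs=np.where(l==i); r=cv2.minAreaRect(unproj(im,np.c_[xs,ys],float(sys.argv[2]),s)[:,:2].astype(np.float32)); print(c[i],np.round(r[0],1),np.round(r[1],1),round(r[2],1))
E
python3 top.py w4 80
```

```text
9.5 [454.2 -16.5 151. ] -43.466209818193626
[318.02022756 248.48546144] [452.8 -17.6] [14.6 19.5] 46.5
[277.91214953 415.01308411] [346.6 -88.4] [16.7 20.3] 55.7
[452.67924528 421.66981132] [ 433.4 -179.4] [15.6  7.4] 53.5
```

View pics/w4.png

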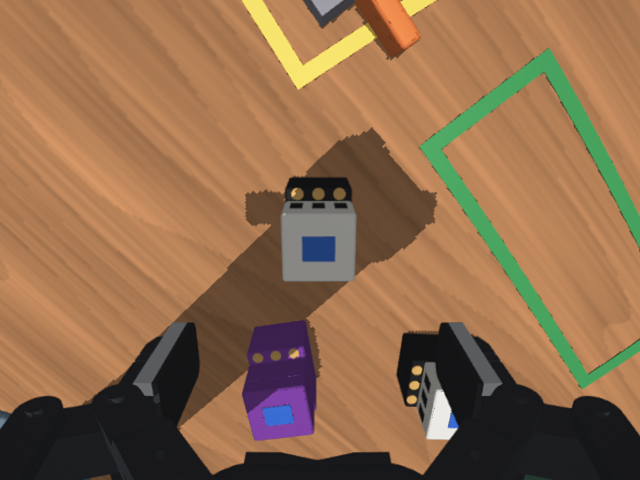

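C2's top is at (318,248), white and squared with the jaws. The purple one is clear of it at (278,400). I take C2.

Emit:
step_arm(rows="-1 -1 -35 0 0 0 0;0 0 -35 0 0 0 0;0 0 -34 0 0 0 0;0 0 0 0 0 0 0;0 0 0 0 0 0 1;0 0 0 0 0 0 1;0 0 0 0 0 0 1;0 0 0 0 0 0 1;0 0 0 0 0 0 1;0 0 0 0 0 0 1")

```text
time_s: 10.55
position: [454.5, -18.1, 49.1]
tool_rot: [[0.689, 0.725, 0.004], [0.725, -0.689, 0.002], [0.004, 0.001, -1.0]]
wrist_force: [-1.8, -0.3, 6.8]
grip_width: 41.9
```

Emit:
step_arm(rows="0 0 20 0 0 0 1;0 0 40 0 0 0 1;0 0 40 0 0 0 1;10 15 20 0 0 6 1;20 28 0 0 0 6 1;25 36 0 0 0 6 1;25 36 0 0 0 6 1;25 36 0 0 0 6 1;23 34 0 0 0 6 1;13 20 0 0 0 0 1;0 0 0 0 0 0 1;0 0 0 0 0 0 1")

```text
time_s: 11.75
position: [593.2, 186.6, 167.4]
tool_rot: [[0.13, 0.991, 0.0], [0.991, -0.13, -0.0], [-0.0, 0.0, -1.0]]
wrist_force: [-0.0, -1.4, -2.3]
grip_width: 41.6
```

Emit:
step_arm(rows="0 0 0 0 0 0 1;0 0 0 0 0 0 1")

```text
time_s: 11.95
position: [593.0, 184.3, 167.2]
tool_rot: [[0.134, 0.991, -0.0], [0.991, -0.134, -0.0], [-0.0, -0.0, -1.0]]
wrist_force: [0.6, -0.0, -1.7]
grip_width: 41.9
```

```bash
python3 top.py w5 196; python3 chk.py w5
```

```text
11.95 [593.  184.3 167.2] -7.709466557446172
[316.01348548 102.34958506] [602.9 265.9] [ 8.6 10.9] 82.3
[316.8891129  333.22530242] [592.  183.2] [16. 20.] 82.4
12.0 [593.  184.6 167.2] -7.699127193887323 42.08968028378033
tray_cell_a 0.57 [323. 200.] [598. 193.]
tray_grip_a 0.62 [320. 387.] [577.  49.]
contactor_1 0.75 [316. 260.] [585. 141.]
```

Emit:
step_arm(rows="1 4 -15 0 0 0 1;2 4 -30 0 0 0 1;0 0 -30 0 0 0 1;0 0 -20 0 0 0 1;0 0 -8 0 0 0 1;0 0 0 0 0 0 1;0 0 0 0 0 0 1;0 0 0 0 0 0 1")

```text
time_s: 13.0
position: [597.7, 194.7, 65.2]
tool_rot: [[0.132, 0.991, 0.003], [0.991, -0.132, 0.001], [0.002, 0.002, -1.0]]
wrist_force: [-0.6, -0.4, -1.4]
grip_width: 41.6
```

Emit:
step_arm(rows="0 0 -5 0 0 0 1;0 0 -4 0 0 0 1;0 0 -3 0 0 0 1;0 0 0 0 0 0 1;0 0 0 0 0 0 1")

```text
time_s: 13.5
position: [596.4, 194.2, 51.9]
tool_rot: [[0.132, 0.991, -0.0], [0.991, -0.132, 0.0], [0.0, -0.0, -1.0]]
wrist_force: [-1.2, -0.4, 0.2]
grip_width: 41.8
```

Emit:
step_arm(rows="0 0 -2 0 0 0 1;0 0 0 0 0 0 1;0 0 0 0 0 0 1")

```text
time_s: 13.8
position: [596.4, 193.5, 51.6]
tool_rot: [[0.132, 0.991, -0.001], [0.991, -0.132, 0.0], [-0.0, -0.001, -1.0]]
wrist_force: [-4.1, -1.8, 8.7]
grip_width: 41.8
```

Emit:
step_arm(rows="0 0 0 0 0 0 0;0 0 0 0 0 0 0;0 0 0 0 0 0 0;0 0 0 0 0 0 0;0 0 25 0 0 0 0;0 0 40 0 0 0 0;-7 -18 35 0 0 4 0;-14 -34 0 0 0 6 0;-18 -42 0 0 0 6 0;-18 -42 0 0 0 6 0;-18 -42 0 0 0 6 0;-18 -42 0 0 0 6 0")

```text
time_s: 15.0
position: [502.6, -27.3, 149.9]
tool_rot: [[-0.449, 0.893, 0.001], [0.893, 0.449, 0.0], [-0.0, 0.001, -1.0]]
wrist_force: [1.3, -0.3, 0.5]
grip_width: 85.4
```

Emit:
step_arm(rows="-18 -42 0 0 0 6 0;-18 -42 0 0 0 6 0;-16 -40 0 0 0 4 0;-12 -30 0 0 0 0 0;0 0 0 0 0 0 0;0 0 0 0 0 0 0;0 0 0 0 0 0 0")

```text
time_s: 15.7
position: [440.0, -178.6, 149.7]
tool_rot: [[-0.676, 0.737, 0.0], [0.737, 0.676, 0.0], [0.0, 0.0, -1.0]]
wrist_force: [-0.8, 0.1, 0.1]
grip_width: 85.3
```

```bash
python3 top.py w6 80
```

```text
15.7 [ 440.  -178.6  149.7] 42.539358114313174
[302.55372701  15.58276864] [347.7 -89.2] [16.4 17.8] 55.0
[314.        249.9708384] [ 439.4 -180.9] [19.4 15.2] 42.5
```

View pics/w6.png

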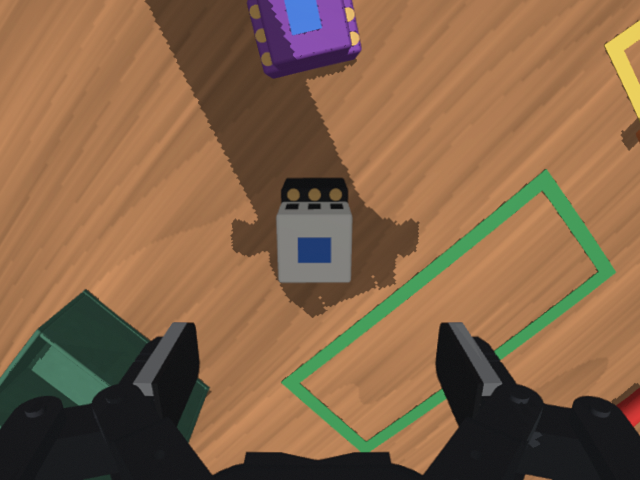

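C3's top is at (314,250), white, squared with the jaws, and clear of the bin and the purple one. I take it.

Emit:
step_arm(rows="-1 -2 -35 0 0 0 0;0 0 -35 0 0 0 0;0 0 -33 0 0 0 0;0 0 0 0 0 0 0;0 0 0 0 0 0 1;0 0 0 0 0 0 1;0 0 0 0 0 0 1;0 0 0 0 0 0 1;0 0 0 0 0 0 1;0 0 0 0 0 0 1")

```text
time_s: 16.75
position: [440.6, -181.9, 49.2]
tool_rot: [[-0.675, 0.738, 0.004], [0.738, 0.675, 0.001], [-0.003, 0.004, -1.0]]
wrist_force: [-0.7, 0.7, 6.3]
grip_width: 41.9
```

Emit:
step_arm(rows="0 0 20 0 0 0 1;0 0 40 0 0 0 1;0 0 40 0 0 0 1;9 17 20 0 0 -4 1;17 34 0 0 0 -6 1;21 42 0 0 0 -6 1;21 42 0 0 0 -6 1;21 42 0 0 0 -6 1;21 42 0 0 0 -6 1;18 36 0 0 0 -6 1;12 24 0 0 0 -6 1;6 14 0 0 0 -4 1")

```text
time_s: 17.95
position: [585.5, 115.7, 167.8]
tool_rot: [[0.13, 0.991, 0.002], [0.991, -0.13, 0.002], [0.002, 0.002, -1.0]]
wrist_force: [0.4, -0.3, -2.0]
grip_width: 41.7
```

Emit:
step_arm(rows="0 0 0 0 0 -6 1;0 0 0 0 0 0 1;0 0 0 0 0 0 1;0 0 0 0 0 0 1")

```text
time_s: 18.35
position: [584.3, 110.4, 167.3]
tool_rot: [[0.234, 0.972, 0.0], [0.972, -0.234, 0.0], [0.001, 0.0, -1.0]]
wrist_force: [1.0, 0.6, -1.3]
grip_width: 41.8
```

```bash
python3 top.py w7 198; python3 top.py w7 84;python3 - <<'E'
from h import *
s=dict(position=[440,-178.6,149.7],tool_rot=[[-0.676,0.737,0],[0.737,0.676,0],[0,0,-1]])
im=get_image('wrist')
P=unproj(im,[[282,382],[545,170],[615,270],[367,452]],0,s);print(P.round(1),P.mean(0))
a=im['frame']
m=cv2.inRange(cv2.cvtColor(cv2.imread('pics/w6.png'),cv2.COLOR_BGR2HSV),(50,120,110),(75,255,255));n,l,st,c=cv2.connectedComponentsWithStats(m)
i=1+np.argmax(st[1:,4]);ys,xs=np.where(l==i);r=cv2.minAreaRect(unproj(im,np.c_[xs,ys],0,s)[:,:2].astype(np.float32));print(st[i],r)
E
```

```text
18.35 [584.3 110.4 167.3] -13.558436050318726
[304.74012474 107.81081081] [598.5 189.5] [ 8.7 10.9] 82.7
[316.93399504 330.45756824] [583.6 111.7] [15.7 19.7] 76.4
18.4 [584.3 110.4 167.2] -13.576616250218073
[304.70924195 107.8463136 ] [595.3 190. ] [15.9 20. ] 82.6
[316.92063492 330.45039683] [568.2  47.9] [28.7 36.1] 76.4
[[ 521.4 -315.7    0. ]
 [ 545.6  -32.8    0. ]
 [ 660.9  -41.3    0. ]
 [ 637.6 -322.8    0. ]] [ 591.36772108 -178.15271543    0.        ]
[ 282  170  333  282 8975] ((591.312744140625, -179.08364868164062), (285.46636962890625, 117.82247161865234), 85.02169799804688)
```

Emit:
step_arm(rows="1 2 -10 0 0 6 1;0 2 -30 0 0 0 1;0 0 -30 0 0 0 1;0 0 -20 0 0 0 1;0 0 -8 0 0 0 1;0 0 0 0 0 0 1;0 0 0 0 0 0 1;0 0 0 0 0 0 1")

```text
time_s: 19.3
position: [586.9, 115.4, 70.4]
tool_rot: [[0.132, 0.991, 0.003], [0.991, -0.132, 0.001], [0.001, 0.003, -1.0]]
wrist_force: [0.4, 0.7, -0.8]
grip_width: 41.7
```

Emit:
step_arm(rows="0 0 -7 0 0 0 1;0 0 -5 0 0 0 1;0 0 -4 0 0 0 1;0 0 -2 0 0 0 1;0 0 0 0 0 0 1;0 0 0 0 0 0 1;0 0 0 0 0 0 1")

```text
time_s: 20.0
position: [585.5, 115.6, 53.2]
tool_rot: [[0.132, 0.991, -0.001], [0.991, -0.132, 0.002], [0.002, -0.001, -1.0]]
wrist_force: [-4.9, -0.3, 12.5]
grip_width: 41.7
```

Emit:
step_arm(rows="0 0 0 0 0 0 0;0 0 0 0 0 0 0;0 0 0 0 0 0 0;0 0 0 0 0 0 0;0 0 30 0 0 0 0;0 0 40 0 0 0 0;0 -10 30 0 0 0 0;-4 -25 0 0 0 0 0;-5 -30 0 0 0 0 0;0 0 0 0 0 0 0;0 0 0 0 0 0 0;0 0 0 0 0 0 0")

```text
time_s: 21.2
position: [576.3, 51.5, 150.4]
tool_rot: [[0.13, 0.991, -0.001], [0.991, -0.13, 0.001], [0.001, -0.001, -1.0]]
wrist_force: [-0.0, -0.4, 0.2]
grip_width: 85.4
```

```bash
python3 top.py w8 84; python3 chk.py w8; python3 - <<'E'
from h import *
save(get_image('side'),'s8')
a=cv2.imread('pics/w8.png');b=cv2.imread('pics/s8.png')[150:270,250:390]
cv2.imwrite('pics/c8.png',np.hstack([cv2.resize(a,(440,330)),cv2.resize(b,(350,330))]))
E
```

```text
21.2 [576.3  51.5 150.4] -7.489086089089934
[320.5   2. ] [594.6 183.2] [ 2.  18.9] 82.5
[319.27835052 134.77507029] [585.2 117. ] [15.5 19.7] 82.5
21.25 [576.3  51.9 150.4] -7.440320650609719 85.27308661821192
tray_grip_a 0.67 [321. 236.] [578.  49.]
contactor_1 0.98 [ 95. 390.] [345. -89.]
contactor_1 0.78 [318. 127.] [584. 118.]
contactor_1 0.66 [319.  20.] [595. 191.]
```

View pics/c8.png

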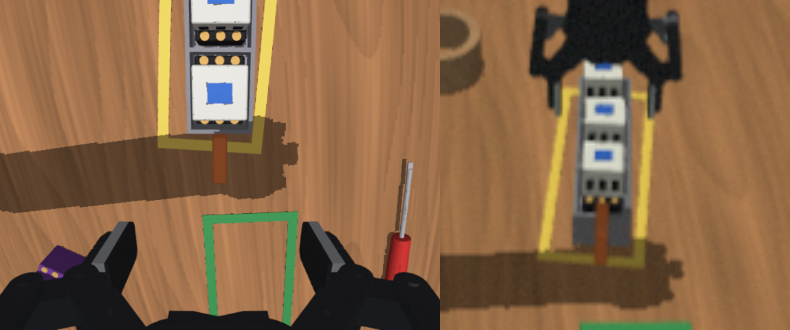

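All three sit down in their pockets, with tongue a directly below the tool. I pinch it.

Emit:
step_arm(rows="1 -2 -30 0 0 0 0;0 0 -40 0 0 0 0;0 0 -30 0 0 0 0;0 0 -19 0 0 0 0;0 0 0 0 0 0 0;0 0 0 0 0 0 1;0 0 0 0 0 0 1;0 0 0 0 0 0 1;0 0 0 0 0 0 1;0 0 0 0 0 0 1;0 0 0 0 0 0 1;0 0 0 0 0 0 1")

```text
time_s: 22.7
position: [577.9, 48.4, 32.8]
tool_rot: [[0.132, 0.991, 0.001], [0.991, -0.132, 0.001], [0.001, 0.001, -1.0]]
wrist_force: [-1.8, 0.1, 6.6]
grip_width: 9.3
```

Emit:
step_arm(rows="0 -3 0 0 0 0 1;0 -7 0 0 0 0 1;0 -11 0 0 0 0 1;0 -15 0 0 0 0.3 1;0 -15 0 0 0 0.3 1;0 -15 0 0 0 0.3 1;0 -15 0 0 0 0.3 1;0 -15 0 0 0 0.3 1;0 -15 0 0 0 0.3 1;0 -15 0 0 0 0.3 1;0 -15 0 0 0 0.3 1;0 -15 0 0 0 0.2 1")

```text
time_s: 23.9
position: [579.9, -100.3, 32.8]
tool_rot: [[0.082, 0.997, 0.002], [0.997, -0.082, 0.01], [0.01, 0.001, -1.0]]
wrist_force: [0.1, 9.5, 5.3]
grip_width: 8.9
```

Emit:
step_arm(rows="0 -15 0 0 0 0 1;0 -15 0 0 0 0 1;0 -15 0 0 0 0 1;0 -15 0 0 0 0 1;0 -15 0 0 0 0 1;0 -15 0 0 0 0 1;0 -15 0 0 0 0 1;0 -15 0 0 0 0 1;0 -15 0 0 0 0 1;0 -15 0 0 0 0 1;0 -15 0 0 0 0 1;0 -15 0 0 0 0 1")

```text
time_s: 25.1
position: [580.7, -278.9, 32.3]
tool_rot: [[0.081, 0.997, 0.001], [0.997, -0.081, 0.013], [0.013, 0.0, -1.0]]
wrist_force: [0.2, 10.8, 8.3]
grip_width: 9.6
```

Emit:
step_arm(rows="0 -14 0 0 0 0 1;0 -10 0 0 0 0 1;0 -6 0 0 0 0 1;0 -3 0 0 0 0 1;0 0 0 0 0 0 1;0 0 0 0 0 0 1;0 0 0 0 0 0 1")

```text
time_s: 25.8
position: [580.6, -312.6, 32.6]
tool_rot: [[0.082, 0.997, 0.002], [0.997, -0.082, 0.011], [0.012, 0.001, -1.0]]
wrist_force: [-0.2, 9.1, 8.8]
grip_width: 9.2
```

```bash
python3 - <<'E'
from h import *
s=get_state();print(s['time_s'],s['position'],np.degrees(np.arctan2(s['tool_rot'][1][1],s['tool_rot'][0][1])))
c,n=np.cos(np.radians(-5)),np.sin(np.radians(-5))
for nm in ['scene','side','wrist']:
    im=get_image(nm);save(im,nm+'9')
    for q,z in [('tray',0),('tray_grip_a',50),('green_mark',0)]:
        for d in mark_of(q,im):
            if d['confidence']>.3:
                w=unproj(im,d['point'],z,s if nm=='wrist' else None)[0][:2]; e=w-[591.3,-179]
                print(nm,q,round(d['confidence'],2),w.round(1),'in green',np.round([c*e[0]+n*e[1],-n*e[0]+c*e[1]],1))
a=cv2.imread('pics/scene9.png')[190:300,200:360];b=cv2.imread('pics/side9.png')[230:390,230:430];w=cv2.imread('pics/wrist9.png')
cv2.imwrite('pics/c9.png',np.vstack([np.hstack([cv2.resize(a,(400,275)),cv2.resize(b,(344,275))]),np.hstack([cv2.resize(w,(400,300)),np.zeros((300,344,3),np.uint8)])]))
E
```

```text
25.8 [ 580.55870064 -312.63774028   32.63119829] -4.700084773254689
scene tray 0.95 [ 576.3 -179.6] in green [-14.9  -1.9]
scene tray_grip_a 0.63 [ 583.6 -312.6] in green [   3.9 -133.8]
scene tray_grip_a 0.58 [604.8 -27.3] in green [  0.2 152.3]
scene green_mark 0.95 [ 590.6 -182.9] in green [-0.3 -4. ]
side tray 0.56 [ 590.  -165.9] in green [-2.5 12.9]
side tray_grip_a 0.64 [ 585.4 -312.3] in green [   5.7 -133.4]
wrist tray_grip_a 0.82 [ 580.1 -311.4] in green [   0.3 -132.9]
```

View pics/c9.png

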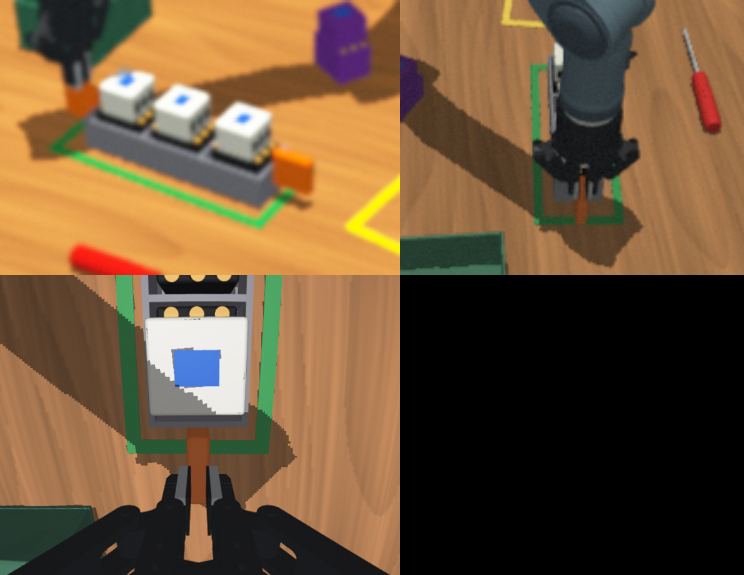

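The tray is lined up in the outline, about 9 mm short lengthwise. I pull it a little further and let go.

Emit:
step_arm(rows="0 -4 0 0 0 0 1;0 -4 0 0 0 0 1;0 -1 0 0 0 0 1;0 0 0 0 0 0 1;0 0 0 0 0 0 1;0 0 0 0 0 0 1")

```text
time_s: 27.0
position: [580.7, -320.9, 32.4]
tool_rot: [[0.082, 0.997, 0.001], [0.997, -0.082, 0.012], [0.012, 0.0, -1.0]]
wrist_force: [0.2, 10.5, 7.7]
grip_width: 9.2
```

Emit:
step_arm(rows="0 0 0 0 0 0 0;0 0 0 0 0 0 0;0 0 0 0 0 0 0;0 0 0 0 0 0 0;0 0 0 0 0 0 0;0 0 20 0 0 0 0;0 0 40 0 0 0 0;0 0 45 0 0 0 0;0 0 45 0 0 0 0;0 0 40 0 0 0 0;0 0 0 0 0 0 0;0 0 0 0 0 0 0")

```text
time_s: 28.2
position: [577.8, -330.7, 223.3]
tool_rot: [[0.087, 0.996, 0.003], [0.996, -0.087, -0.001], [-0.001, 0.003, -1.0]]
wrist_force: [-0.3, -0.1, -0.5]
grip_width: 85.5
```

```bash
python3 - <<'E'
from h import *
s=get_state();print(s['time_s'],s['position'].round(1) if hasattr(s['position'],'round') else s['position'])
c,n=np.cos(np.radians(-5)),np.sin(np.radians(-5))
for nm in ['scene','side','wrist']:
    im=get_image(nm);save(im,nm+'10')
    for q,z in [('tray',0),('tray_grip_a',50),('green_mark',0),('contactor_1',4)]:
        for d in mark_of(q,im):
            if d['confidence']>.3:
                w=unproj(im,d['point'],z,s if nm=='wrist' else None)[0][:2]; e=w-[591.3,-179]
                print(nm,q,round(d['confidence'],2),'in green',np.round([c*e[0]+n*e[1],-n*e[0]+c*e[1]],1))
a=cv2.imread('pics/scene10.png')[190:300,200:360];w=cv2.imread('pics/wrist10.png')
cv2.imwrite('pics/c10.png',np.hstack([cv2.resize(a,(400,275)),cv2.resize(w,(367,275))]))
E
```

```text
28.2 [ 577.8 -330.7  223.3]
scene tray 0.78 in green [ -5.8 -13.2]
scene tray_grip_a 0.92 in green [  2.1 139.4]
scene tray_grip_a 0.74 in green [   0.9 -138.6]
scene green_mark 0.93 in green [-6.7 -3.2]
scene green_mark 0.54 in green [196.9 109.8]
scene contactor_1 0.75 in green [-15.5  71.2]
scene contactor_1 0.58 in green [-8.5 -7.2]
scene contactor_1 0.56 in green [  3.3 -60.5]
scene contactor_1 0.55 in green [-238.4   67.5]
side tray 0.83 in green [-1.3  6.1]
side tray_grip_a 0.6 in green [  -1.1 -145.4]
side contactor_1 0.76 in green [  1.7 -71.3]
side contactor_1 0.62 in green [ 1.5 68.5]
side contactor_1 0.61 in green [-163.6 -256.9]
wrist tray_grip_a 0.75 in green [   3.6 -143.2]
wrist contactor_1 0.82 in green [0.1 1.3]
wrist contactor_1 0.75 in green [  1.8 -73.3]
```

View pics/c10.png

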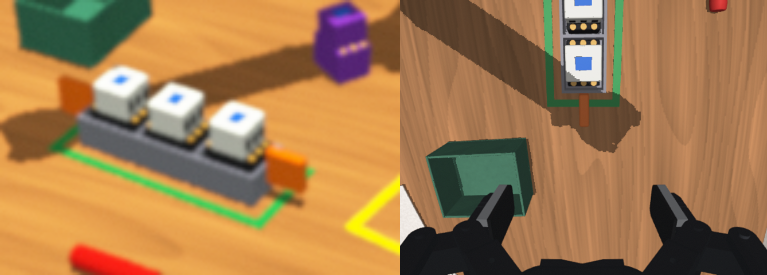

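The grip points are within about 4 mm of the outline's centre line, and the tray is centred lengthwise to within a few millimetres. The gripper is clear, so I hand in.

```bash
python3 -c "
from station import *
print(close_job())"
```

```text
the job is handed in; nothing more can be done
None
```

All three black-and-white contactors are in the tray, one per pocket. I lowered each to the pocket floor before letting go; the wrist force showed contact each time. I then pulled the tray along the desk by one tongue into the green outline, released it and raised the gripper clear. The job was handed in at about 28 s. I avoided the purple look-alike, bin, tape roll and screwdriver and saw no contact with them, but did not re-measure their positions.

- **Sideways:** in the last pictures both tray grip points measured within about 4 mm of the outline's centre line, against a limit of 20 mm.
- **Lengthwise:** the grip points put the tray within about 3 mm of the outline's centre, against a limit of 18 mm.
- **Contactors:** all three look upright and seated in the last pictures.
- **Disagreement:** the scene camera's mark for the tray's origin read about -13 mm lengthwise and the side camera's about +6 mm. The grip points and the pictures contradict the -13 mm, so I took it as detector error.

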